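# Push a blunt cutter through the flap of the sharps box

### The job

The blunt red-brown cutter on the ledge of the yellow-hooded sharps box is to go in for regrinding. Do not pick it up: gently push it along the ledge with the fingertips, blade first, through the hanging flap until the whole cutter slides down inside, then draw back so that the flap falls fully shut. Leave the things standing round the box where they are.

Things in the scene. Friction and masses are not known exactly. Their poses are not given: they have to be found in the camera images.
- sharps_box: grey sheet-metal sharps return box with a yellow hood, 270 long (x), 134 wide (y), 178 mm high, fixed. Origin on the bench under the middle of the flap; x points into the box, y left seen from the ledge side, z up. Yellow hood front: 3 mm sheet at x = -4 to -1 mm; hood top flat at z = 178 from there to x = 128. Inside, a slippery 45 degree plastic chute runs from the sill to the floor, 9 mm above the bench
- ledge (a point): middle of the front end of the flat steel ledge, on its surface: box x = -140, z = 110 mm. The ledge runs level from here to the mouth, open at this end. Two guide strips 9 mm high run along it, 66 mm apart inside (y = -33 to +33); outside them its rolled edges (y = +-65) stand 10 mm above it. A drawer pull on the front below sticks out 19 mm
- mouth (a point): middle of the mouth, on the sill at the flap: x = 0, y = 0, z = 110 mm in the box's frame, same axes. The mouth is 82 mm wide and 48 mm high (z = 110 to 158). The sill stays level to x = 6 mm, where the chute begins: what is pushed until its centre of mass is past the sill tips in and slides down
- flap (a joint): top-hung aluminium flap with a red lower edge, 92 wide x 52 mm high, 14 g, hanging just behind the mouth, hinge 164 mm above the bench; 0 = hanging shut, grows as its lower edge swings into the box, up to 1.45 rad; it opens only inwards, yields to a few tenths of a newton and falls shut by its own weight
- flap_edge (a point): middle of the flap's lower edge, 2 mm above the sill when shut; fixed to the flap
- blunt_cutter: lino cutter with a red-brown mushroom handle, 93 long, 27 wide, 26 mm high, about 28 g, lying on the ledge with its blade towards the flap. Origin midway along it on its underside; its own y runs from blade (tip at -46 mm) to the butt of the handle (+46 mm), z up as it lies at the start. Handle from y = -4 to +46, 26 mm thick at the butt; blade under 10 mm high. Its centre of mass lies in the handle at about y = +20 mm
- butt (a point): end of the handle, on its axis: at y = +46, z = 13 mm of the cutter
- middle (a point): point on the cutter's axis midway along it: y = 0, z = 13 mm of the cutter
- blade_tip (a point): tip of the blade: y = -46, z = 4 mm of the cutter
- good_cutter: second lino cutter with a light ochre handle, 93x27x26 mm, loose on the bench to the right of the box; stays there. Origin midway along it on its underside
- ink_red: red glass ink bottle with a dark cap, 38 mm across, 60 mm high, standing loose on the bench right of the box; stays there. Origin at the centre of its underside
- cork_block: cork sanding block 55x95x35 mm, loose on the bench left of the box; stays there. Origin at the centre of its underside
There are look-alikes about, which are no part of the job. Leave any blue, orange or pink look-alike of the blunt_cutter alone.

How it is judged:
By the outcome, as a careful person would: the job done as asked, in the order asked, and still so for the second after the job is handed in, with the robot touching nothing.
It also fails if it takes over 38 s, if anything falls off the work surface, if the arm or the gripper's body presses on something with over 40 N, if the wrist force passes 120 N, or if a joint passes its speed limit or range.

### The arm

A 6-joint arm with a two-finger parallel gripper is mounted at the origin on a cart in front of the work surface, level with it; the furniture and walls round the work are solid. World frame = base frame: x ahead of the robot, y to its left, z up, the work surface at z = 0. Lengths are in m, angles in rad, forces in N, time in s.
With the tool pointing down it reaches from about 0.225 to 0.875 m from the base axis. Payload 3.4 kg.
Tool frame: the origin (TCP) lies midway between the tips of the shut fingers; the grasp point (between the pads) lies 19 mm behind it; z points along the fingers, y is the line along which they close (so a half turn about z gives the same grasp; the last joint's range is limited). The gripper opens to 85 mm and grips with 20 to 120 N. Pads are 22 mm wide; open, the fingers measure 114 mm over their backs; the gripper's body (76 mm by 85 mm) begins 54 mm behind the grasp point. The pads swing forward as they close: fully open they stand 13 mm farther back than shut.
Start: joints at [-1.398, 0.276, 1.505, -0, 1.361, -0.121], TCP at [0.167, -0.55, 0.231] pointing down, gripper open.
Joint ranges: [-2.89, 2.89], [-0.75, 2.08], [0.22, 2.7], [-1.18, 4.32], [0.11, 2.71], [-2.7, 2.7]. Speed limits (rad/s): [2.57, 2.57, 3.14, 3.14, 3.14, 3.14].

### API

Orientations are given as a unit quaternion [w, x, y, z].
In Python, from rig import * gives the robot as it stands.
- The arm moves only by the tool apply_moves, never from a script. Its argument "steps" is one flat list of numbers, 4 for each row, row after row: the shift along the world's x, y, z in cm, then the turn about the world's z in degrees. A call has 1 to 8 rows; each row is the pose to reach, as a shift and turn from the pose commanded when the call began; what a row does not reach only later rows make up. A row lasts 1/12 s, in which the tool goes at most 41.7 mm and 7.16 degrees, less where a joint would pass 70% of its speed; a pose out of reach is approached as far as the arm can. A call with a gripper value outside its range is refused whole. "jaw" is the closure in counts, from 0 (fully open) to 255 (shut), set as the call begins (left out, the last holds). The fingers move at their own pace and stop on an object; "newtons" is the grip in N (left out, the last holds). Time passes only in rows, so rows that repeat a pose let the fingers close. It gives the time, the measured TCP pose, the force, the opening and the grip force at its end, in the units of the state.
- get_state(): the state, without advancing time (a new reading comes with each control period).
- get_image(name): name is "scene" or "top" or "wrist"; returns the picture (400x640x3 uint8, red, green, blue); there is no depth.
- calibration(name): a dict with "fx", "fy", "cx", "cy" (pixels), "xyz" and "rotation" of the camera in the world. Camera axes: x right, y up, looking along -z (the intrinsics and any distortion apply to the point x, -y, -z); pixel columns grow to the right and rows downward; lengths in m; the calibration is good to about 2 mm. A picture is of the moment at which its call begins: read the wrist's pose just before it. calibration takes no time and is no camera call; for the wrist camera it gives the pose at the moment of the call.
- sign_off(): hands the job in; it is judged then, once.
The state is a dict: "clock": time; "qpos": joint angles; "qd": joint speeds; "effort": joint torques, N m; "position": TCP position; "ee_rot": TCP orientation; "contact_force": force on the tool from outside, world axes, zero at the start; "moment": the same for the moment, N m; "width": finger opening in m; "gripper_force": force on a finger pad.
Only numpy, scipy, OpenCV 4.12 (cv2) and the standard library are available. Lean on these libraries where they do the work, as an engineer would, in place of code of your own. Each camera call takes 0.05 s, during which the arm holds its last target. There are 200 camera calls.

## Working session

There is one attempt and no reset: what is moved stays moved. The work goes in short steps, Python scripts to look and compute and a tool call to move; the robot and the scene stay as the last step left them, time stands still between calls to the robot, and variables do not carry over. Pictures are saved under pics/ and viewed, at most 10 in all, crops included, and the job is handed in when it is done.

Besides the shell and the picture viewer there is one more tool, called by a JSON object that holds its "api" and its "payload", one argument or row to a line. apply_moves: Moves the arm, as the interface text tells. Its arguments: {"type":"object","properties":{"steps":{"type":"array","items":{"type":"number"}},"jaw":{"type":"number"},"newtons":{"type":"number"}},"required":["steps"]}

```bash
mkdir -p pics; cat > h.py <<'E'
from rig import *
import numpy as np, cv2
def save(n,f):
    im=get_image(n); cv2.imwrite(f'pics/{f}.png',cv2.cvtColor(im,cv2.COLOR_RGB2BGR)); return im
def cast(c,u,v,z):
    # pixel -> point on plane z
    d=np.array([(u-c['cx'])/c['fx'],-(v-c['cy'])/c['fy'],-1.])
    d=np.array(c['rotation'])@d; o=np.array(c['xyz'])
    return o+d*(z-o[2])/d[2]
def proj(c,p):
    q=np.array(c['rotation']).T@(np.array(p)-np.array(c['xyz']))
    return c['cx']+c['fx']*q[0]/-q[2], c['cy']+c['fy']*q[1]/q[2]
E
python3 - <<'E'
from h import *
a=save('scene','s0');b=save('top','t0')
for n in('scene','top'):print(n,calibration(n))
print(get_state())
E
```

```text
scene {'fx': 379.5962061332481, 'fy': 379.5962061332481, 'cx': 314.55452416807253, 'cy': 200.41460199987677, 'xyz': array([0.26292022, 0.60096486, 0.53222688]), 'rotation': array([-0.19023171, -0.10519492,  0.51210129,  0.83096221])}
top {'fx': 482.5549894193349, 'fy': 482.5549894193349, 'cx': 319.9690376157771, 'cy': 189.76733445671485, 'xyz': array([ 0.40987943, -0.15215781,  1.17588804]), 'rotation': array([ 0.70752743,  0.06798136, -0.0581784 , -0.70099839])}
{'clock': 0.1, 'qpos': array([-1.39802067e+00,  2.76543217e-01,  1.50599209e+00, -6.99260068e-06,
        1.36069069e+00, -1.21017850e-01]), 'qd': array([-0.00130354, -0.00178713, -0.00354973,  0.00154232,  0.00182227,
        0.00044394]), 'effort': array([ 1.31408662e-03, -4.17698801e+01, -2.46404135e+01, -2.18913960e-04,
        5.80738240e-03,  6.87075357e-06]), 'position': array([ 0.16641469, -0.54991252,  0.23052542]), 'ee_rot': array([-8.16311423e-04,  9.89229623e-01,  1.46369691e-01, -2.45499212e-05]), 'contact_force': array([ 0.21788155, -0.72191099,  0.86016724]), 'moment': array([ 0.01121776, -0.00071542,  0.00327281]), 'gripper_force': 0.0, 'width': 0.08545067346997515}
```

Rotation is a quaternion [w,x,y,z]; I'll convert it.

View pics/s0.png

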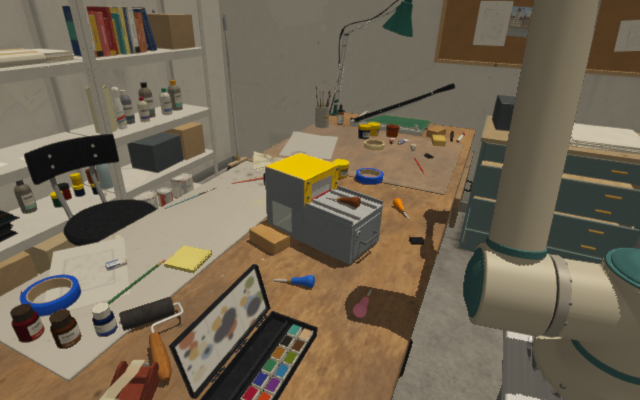

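View pics/t0.png

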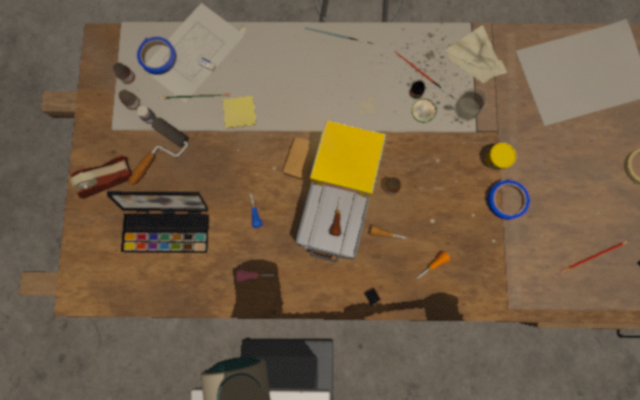

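The top view shows the yellow hood at (348,157), with the ledge below it at (335,220). A red-brown cutter lies on the ledge at (336,222), blade up towards the hood. The candidates are blue (256,215), pink/maroon (250,275), orange (435,263), ochre (385,232, right of the box, the good one) and red-brown (336,222). Only the last one is on the ledge. I'll confirm it in an enlarged crop while measuring.

```bash
cat >> h.py <<'E'
from scipy.spatial.transform import Rotation as R
def cal(n):
    c=dict(calibration(n)); w,x,y,z=c['rotation']; c['rotation']=R.from_quat([x,y,z,w]).as_matrix(); return c
E
python3 - <<'E'
from h import *
im=get_image('top');c=cal('top')
hsv=cv2.cvtColor(im,cv2.COLOR_RGB2HSV)
def big(m,z,name):
    cs,_=cv2.findContours(m,cv2.RETR_EXTERNAL,cv2.CHAIN_APPROX_NONE)
    k=max(cs,key=cv2.contourArea); r=cv2.minAreaRect(k); b=cv2.boxPoints(r)
    P=np.array([cast(c,u,v,z)[:2] for u,v in b])
    print(name,cv2.contourArea(k),b.round(1).tolist(),P.round(4).tolist(),'ctr',P.mean(0).round(4),'sides',np.linalg.norm(np.diff(P,axis=0),axis=1).round(4)); return k
win=np.zeros(im.shape[:2],np.uint8);win[110:265,290:392]=255
y=cv2.inRange(hsv,(22,150,120),(34,255,255))&win
big(y,.178,'hood')
w2=np.zeros_like(win);w2[195:250,315:362]=255
r=(cv2.inRange(hsv,(0,90,40),(14,255,220)))&w2
k=big(r,.123,'cutter')
print('red px rows',np.ptp(k[:,0,1]),k[:,0].min(0),k[:,0].max(0))
g=cv2.resize(im[110:270,280:410],None,fx=4.5,fy=3.7*4.5/3.7*0.82,interpolation=cv2.INTER_CUBIC)
s=get_image('scene');g2=s[140:270,240:400]
g2=cv2.resize(g2,None,fx=4.5,fy=4.5,interpolation=cv2.INTER_CUBIC)
cv2.imwrite('pics/c1.png',cv2.resize(im[175:265,290:410],None,fx=6,fy=6,interpolation=cv2.INTER_CUBIC)[:,:,::-1])
cv2.imwrite('pics/c2.png',g2[:,:,::-1])
E
```

```text
hood 3654.0 [[308.79998779296875, 180.39999389648438], [322.29998779296875, 119.5], [385.20001220703125, 133.5], [371.70001220703125, 194.39999389648438]] [[0.6099, -0.1135], [0.7441, -0.1408], [0.7137, -0.2759], [0.5811, -0.2458]] ctr [ 0.6622 -0.194 ] sides [0.137  0.1385 0.136 ]
cutter 131.0 [[330.0, 213.0], [340.0, 213.0], [340.0, 234.0], [330.0, 234.0]] [[0.5482, -0.1591], [0.5484, -0.1811], [0.5023, -0.1812], [0.5021, -0.1594]] ctr [ 0.5253 -0.1702] sides [0.022  0.0461 0.0218]
red px rows 21 [330 213] [340 234]
```

View pics/c1.png

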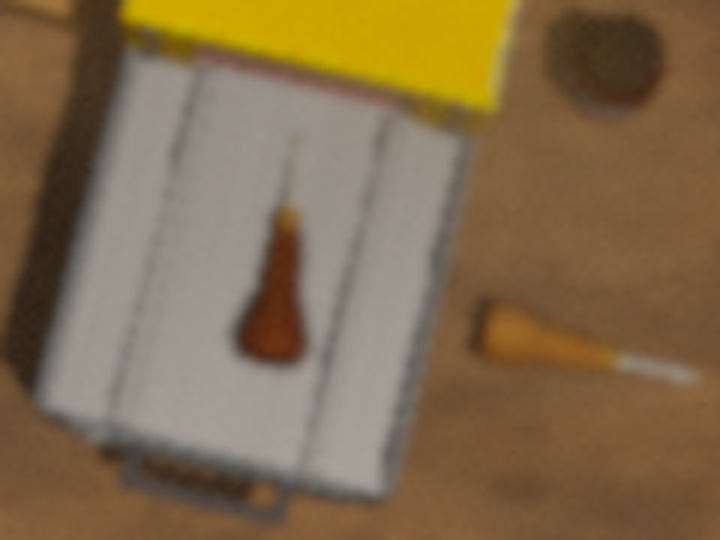

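View pics/c2.png

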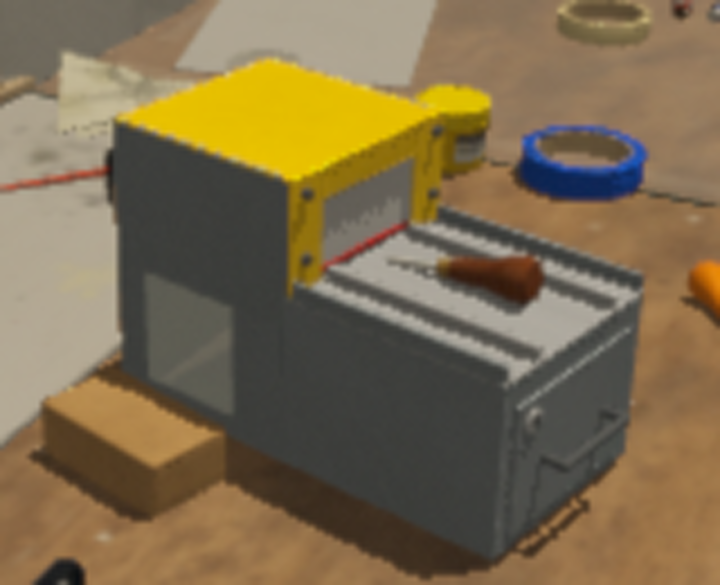

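The crops confirm it: the red-brown cutter lies on the ledge of the yellow-hooded box with its blade to the flap. Butt is at crop (272,362) and tip at (296,135). The flap's red edge runs (195,55)-(395,105) and the guide strips run left (205,65)-(115,420) and right (388,115)-(303,475). The ochre cutter lies on the bench. Next I convert these to world points and check them against the given sizes.

```bash
python3 - <<'E'
from h import *
c=cal('top');q=lambda u,v,z:cast(c,290+(u-3)/6,175+(v-3)/6,z)[:2]
f1,f2=q(195,55,.114),q(395,105,.114)
gl=[q(205,65,.119),q(115,420,.119)];gr=[q(388,115,.119),q(303,475,.119)]
ang=lambda a,b:np.degrees(np.arctan2(*(b-a)[::-1]))
print('flap',f1,f2,np.linalg.norm(f1-f2),'yaw',ang(f2,f1)-90)
print('guides yaw',ang(gl[1],gl[0]),ang(gr[1],gr[0]))
e1,e2=q(42,410,.120),q(392,490,.120)
print('ledge front',e1,e2,np.linalg.norm(e1-e2),ang(e2,e1)-90)
yaw=-12.3;th=np.radians(yaw);ux=np.array([np.cos(th),np.sin(th)]);uy=np.array([-ux[1],ux[0]])
h=np.array([.5955,-.1797])+4*ux*.001   # hood front mid + 4mm
fl=(f1+f2)/2; le=(e1+e2)/2+.140*ux
print('mouth est hood,flap,ledge',h,fl,le)
for m in (h,fl,le):print([ (m-h)@ux,(m-h)@uy])
tip=q(296,135,.114);b=q(272,362,.118)
print('tip',tip,'butt',b,np.linalg.norm(tip-b),ang(b,tip))
for n,p in(('tip',tip),('butt',b),('gl0',gl[0]),('gl1',gl[1]),('gr0',gr[0]),('gr1',gr[1])):print(n,((p-h)@ux).round(4),((p-h)@uy).round(4))
# cross-check scene
s=cal('scene');print([np.round(proj(s,(*p,z)),1) for p,z in((b,.123),(tip,.114),(e1,.12),(h,.11))])
st=get_state();print(st['clock'],st['position'])
E
```

```text
flap [ 0.61550894 -0.14077542] [ 0.59715188 -0.21537025] 0.07682037378714596 yaw -13.825214166087122
guides yaw -13.4697642587841 -13.18004881342913
ledge front [ 0.4824342  -0.08647772] [ 0.45484525 -0.21356541] 0.1300478035042305 -12.248066829689122
mouth est hood,flap,ledge [ 0.59940818 -0.18055212] [ 0.60633041 -0.17807283] [ 0.60542611 -0.17984582]
[np.float64(0.0), np.float64(0.0)]
[np.float64(0.006235171012865555), np.float64(0.003897022567131501)]
[np.float64(0.0057293215413353055), np.float64(0.0019720907393208096)]
tip [ 0.58553493 -0.17859313] butt [ 0.50082781 -0.17003005] 0.08513884458049355 -5.7724476883527895
tip -0.014 -0.001
butt -0.0986 -0.0107
gl0 0.0035 0.0376
gl1 -0.1319 0.0403
gr0 0.0 -0.0327
gr1 -0.1361 -0.0306
[array([358.1, 202.2]), array([326.6, 196.9]), array([353.4, 220.9]), array([321.8, 196.8])]
0.2 [ 0.16647248 -0.55005532  0.23076408]
```

Mouth is at about (0.605, -0.1785) with yaw about -12.8°. Butt is at about (0.502, -0.170) and the cutter is turned +7° relative to the box; sizes agree within 3 to 8 mm. I'll go above a point behind the butt, TCP (0.469, -0.1625), turning -29.6°, with the fingers nearly shut.

{"api": "apply_moves", "payload": {
  "steps": [2.5, 3.2, 0, -4, 5, 6.4, 0, -8, 7.5, 9.6, 0, -12, 10, 12.8, 0, -16, 12.5, 16, 0, -20, 15, 19.2, 0, -24, 17.5, 22.4, 0, -28, 20, 25.6, 0, -29.6],
  "jaw": 225,
  "newtons": 20
}}

```text
clock: 0.87
position: [0.3672, -0.2926, 0.2314]
ee_rot: [0.0, 0.994, -0.113, 0.0]
contact_force: [1.0, -0.0, -0.3]
width: 0.0099
gripper_force: 0.0
```

{"api": "apply_moves", "payload": {
  "steps": [2.5, 3.2, 0, 0, 5, 6.4, 0, 0, 7.5, 9.6, -1, 0, 9.3, 12.2, -3, 0, 9.6, 12.7, -5, 0, 9.6, 12.7, -6, 0, 9.6, 12.7, -6, 0]
}}

```text
clock: 1.45
position: [0.4608, -0.1663, 0.1689]
ee_rot: [-0.001, 0.994, -0.11, -0.003]
contact_force: [-0.5, 0.2, 0.2]
width: 0.01
gripper_force: 0.0
```

```bash
python3 - <<'E'
from h import *
st=get_state();print({k:st[k] for k in('clock','position','ee_rot','contact_force','width')})
im=save('wrist','w1');c=cal('wrist')
for n,p in(('butt',(.502,-.170,.123)),('tip',(.5855,-.1786,.114)),('tcp',st['position'])):print(n,proj(c,p))
E
```

```text
{'clock': 1.45, 'position': array([ 0.46075404, -0.16629448,  0.16893234]), 'ee_rot': array([-6.98285131e-04,  9.93884086e-01, -1.10390318e-01, -2.81322522e-03]), 'contact_force': array([-0.51240665,  0.16709589,  0.20440825]), 'width': 0.010025759569723297}
butt (np.float64(302.5752301150815), np.float64(160.34180297060618))
tip (np.float64(283.52034374444173), np.float64(8.503390393994408))
tcp (np.float64(311.42308387224824), np.float64(257.36506162919744))
```

View pics/w1.png

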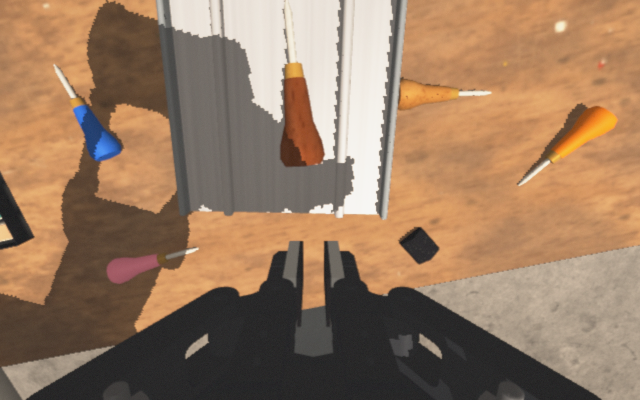

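The wrist view shows the butt end at (302,165), matching the predicted (303,160), and the blade tip near (288,3). Ledge front corners are at (180,213) and (386,217) and the guide strips at (228,212) and (341,215). The fingertips are at (296,243) and (332,243).

```bash
python3 - <<'E'
from h import *
c=cal('wrist')
for n,u,v,z in(('butt',302,166,.121),('ferr',293,70,.121),('tip',288,3,.114),('corL',180,213,.119),('corR',386,217,.119),('gL',228,212,.119),('gR',341,215,.119),('gLtop',213,0,.119),('gRtop',347,0,.119)):
    p=cast(c,u,v,z)[:2]; d=p-[.605,-.1785];t=np.radians(-12.8);print(n,p.round(4),(d@[np.cos(t),np.sin(t)]).round(4),(d@[-np.sin(t),np.cos(t)]).round(4))
E
```

```text
butt [ 0.4983 -0.1687] -0.1062 -0.0141
ferr [ 0.5528 -0.1764] -0.0513 -0.0095
tip [ 0.5876 -0.1817] -0.0163 -0.007
corL [ 0.4853 -0.0842] -0.1376 0.0655
corR [ 0.453  -0.2142] -0.1403 -0.0685
gL [ 0.4791 -0.1147] -0.1369 0.0343
gR [ 0.4609 -0.1858] -0.1389 -0.0391
gLtop [ 0.5965 -0.1428] -0.0162 0.0329
gRtop [ 0.5806 -0.213 ] -0.0161 -0.039
```

Everything is consistent. I descend to z≈0.121 behind the butt, then push gently along the box axis.

{"api": "apply_moves", "payload": {
  "steps": [0.5, 0.25, 0, 0, 1, 0.45, -1, 0, 1, 0.45, -2.2, 0, 1, 0.45, -3.4, 0, 1, 0.45, -4.4, 0, 1, 0.45, -4.9, 0, 1, 0.45, -4.9, 0, 1, 0.45, -4.9, 0]
}}

```text
clock: 2.17
position: [0.4727, -0.1632, 0.1224]
ee_rot: [0.0, 0.994, -0.111, 0.0]
contact_force: [-0.8, 0.5, 0.9]
width: 0.0099
gripper_force: 0.0
```

{"api": "apply_moves", "payload": {
  "steps": [0.39, -0.09, 0, 0, 0.78, -0.18, 0, 0, 1.17, -0.27, 0, 0, 1.56, -0.35, 0, 0, 1.95, -0.44, 0, 0, 2.34, -0.53, 0, 0, 2.73, -0.62, 0, 0, 3.12, -0.71, 0, 0]
}}

```text
clock: 2.83
position: [0.5041, -0.17, 0.1223]
ee_rot: [0.0, 0.994, -0.111, -0.0]
contact_force: [0.5, -0.6, 0.2]
width: 0.0104
gripper_force: 0.1
```

```bash
python3 - <<'E'
from h import *
st=get_state();print({k:st[k] for k in('clock','position','contact_force','width')})
im=save('wrist','w2')
d=st['position'][:2]-[.605,-.1785];t=np.radians(-12.8);print((d@[np.cos(t),np.sin(t)]).round(4),(d@[-np.sin(t),np.cos(t)]).round(4))
E
```

```text
{'clock': 2.8333, 'position': array([ 0.50411627, -0.17004643,  0.12228635]), 'contact_force': array([ 0.47063276, -0.58147695,  0.23430961]), 'width': 0.010352827421072946}
-0.1002 -0.0141
```

View pics/w2.png

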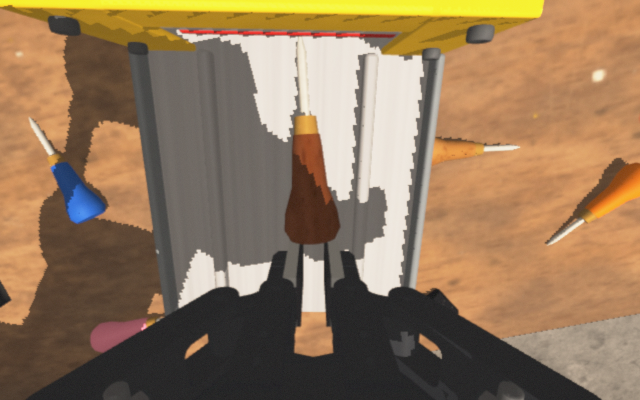

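The fingers touch the butt squarely at (312,243). The blade tip at (304,38) is just at the red flap edge (row 33) and the cutter is aligned and centred. I continue the push.

{"api": "apply_moves", "payload": {
  "steps": [0.39, -0.09, 0, 0, 0.78, -0.18, 0, 0, 1.17, -0.27, 0, 0, 1.56, -0.35, 0, 0, 1.95, -0.44, 0, 0, 2.34, -0.53, 0, 0, 2.73, -0.62, 0, 0, 3.12, -0.71, 0, 0]
}}

```text
clock: 3.55
position: [0.5353, -0.1772, 0.1223]
ee_rot: [0.0, 0.994, -0.111, -0.0]
contact_force: [0.2, -0.4, 0.7]
width: 0.0103
gripper_force: 0.1
```

{"api": "apply_moves", "payload": {
  "steps": [0.39, -0.09, 0, 0, 0.78, -0.18, 0, 0, 1.17, -0.27, 0, 0, 1.56, -0.35, 0, 0, 1.95, -0.44, 0, 0, 2.34, -0.53, 0, 0, 2.73, -0.62, 0, 0, 2.93, -0.66, 0, 0]
}}

```text
clock: 4.22
position: [0.5649, -0.1839, 0.1223]
ee_rot: [0.0, 0.994, -0.111, 0.0]
contact_force: [0.0, 0.6, 0.6]
width: 0.0102
gripper_force: 0.1
```

```bash
python3 - <<'E'
from h import *
st=get_state();print({k:st[k] for k in('clock','position','contact_force','width')})
im=save('wrist','w3')
d=st['position'][:2]-[.605,-.1785];t=np.radians(-12.8);print((d@[np.cos(t),np.sin(t)]).round(4),(d@[-np.sin(t),np.cos(t)]).round(4))
E
```

```text
{'clock': 4.2167, 'position': array([ 0.56490997, -0.18393739,  0.12231561]), 'contact_force': array([0.00326564, 0.5975022 , 0.60213298]), 'width': 0.010154620938369}
-0.0379 -0.0142
```

View pics/w3.png

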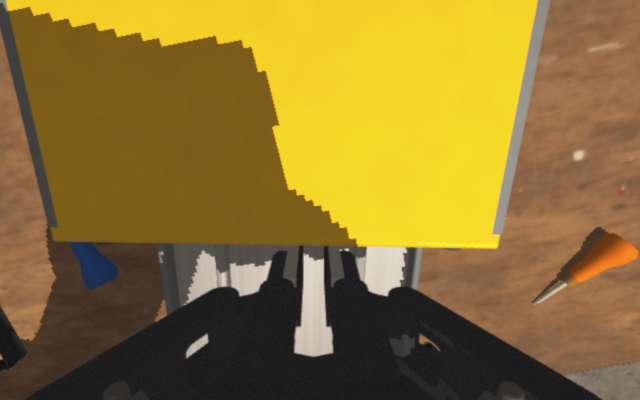

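The wrist view shows only the hood, with its front edge at row 243, and the fingertips at (290-335,250) just in front of it; the butt is hidden. I push on another 12 mm in small steps and check with the scene camera.

{"api": "apply_moves", "payload": {
  "steps": [0.3, -0.07, 0, 0, 0.59, -0.13, 0, 0, 0.88, -0.2, 0, 0, 1.17, -0.27, 0, 0, 1.17, -0.27, 0, 0]
}}

```text
clock: 4.68
position: [0.5767, -0.1867, 0.1224]
ee_rot: [0.0, 0.994, -0.111, 0.0]
contact_force: [0.2, -0.6, 0.1]
width: 0.0103
gripper_force: 0.0
```

```bash
python3 - <<'E'
from h import *
st=get_state();print({k:st[k] for k in('clock','position','contact_force','width')})
s=get_image('scene');cv2.imwrite('pics/s4.png',cv2.resize(s[140:270,240:400],None,fx=4.5,fy=4.5,interpolation=cv2.INTER_CUBIC)[:,:,::-1])
E
```

```text
{'clock': 4.6833, 'position': array([ 0.57673971, -0.18668639,  0.12235783]), 'contact_force': array([ 0.15355995, -0.55648507,  0.08311199]), 'width': 0.010318817176116749}
```

View pics/s4.png

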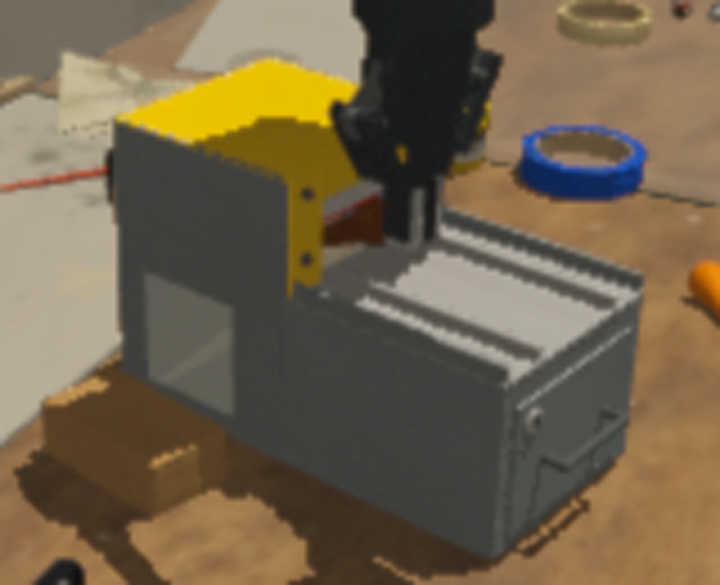

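The scene crop shows the flap lifted (red edge at (350,208)), with the butt of the handle still outside at (365,220) against the fingers. It hasn't tipped yet, so I push on in small steps.

{"api": "apply_moves", "payload": {
  "steps": [0.2, -0.05, 0, 0, 0.39, -0.09, 0, 0, 0.59, -0.13, 0, 0, 0.78, -0.18, 0, 0, 0.78, -0.18, 0, 0]
}}

```text
clock: 5.15
position: [0.5828, -0.188, 0.122]
ee_rot: [-0.0, 0.994, -0.111, -0.001]
contact_force: [-2.7, 0.3, 0.4]
width: 0.0103
gripper_force: 0.0
```

```bash
cat > chk.py <<'E'
from h import *
st=get_state();print({k:st[k] for k in('clock','position','contact_force')})
s=get_image('scene');hsv=cv2.cvtColor(s,cv2.COLOR_RGB2HSV)
m=np.zeros(s.shape[:2],np.uint8);m[178:200,311:330]=255
m&=cv2.inRange(hsv,(0,110,30),(14,255,255))
ys,xs=np.nonzero(m);print('red px',len(xs),(xs.min(),xs.max(),ys.min(),ys.max()) if len(xs) else '')
E
python3 chk.py
```

```text
{'clock': 5.15, 'position': array([ 0.5828345 , -0.18802121,  0.12203315]), 'contact_force': array([-2.66922757,  0.30002559,  0.41145451])}
red px 20 (np.int64(312), np.int64(323), np.int64(193), np.int64(199))
```

Contact with the hood is 2.7 N and the red pixels now lie on the shut-flap edge line, so the cutter has probably gone in. I draw back and look.

{"api": "apply_moves", "payload": {
  "steps": [-0.5, 0.11, 0, 0, -1.5, 0.33, 0, 0, -3.5, 0.8, 0, 0, -6.5, 1.45, 0, 0, -9.5, 2.1, 1, 0, -12.5, 2.8, 3, 0, -15.5, 3.5, 6, 0, -15.5, 3.5, 8, 0]
}}

```text
clock: 5.87
position: [0.4223, -0.1506, 0.2032]
ee_rot: [-0.001, 0.994, -0.111, -0.002]
contact_force: [0.6, 0.2, 0.2]
width: 0.0101
gripper_force: 0.0
```

```bash
python3 chk.py; python3 - <<'E'
from h import *
s=get_image('scene');w=get_image('wrist')
a=cv2.resize(s[140:270,240:400],(492,400),interpolation=cv2.INTER_CUBIC)
b=cv2.resize(w,(308,192));b=np.vstack([b,np.zeros((208,308,3),np.uint8)])
t=get_image('top')[120:260,280:410];b[192:392,:186]=cv2.resize(t,(186,200))
cv2.imwrite('pics/f.png',np.hstack([a,b])[:,:,::-1])
E
```

```text
{'clock': 5.8667, 'position': array([ 0.42234166, -0.15062689,  0.20321722]), 'contact_force': array([0.62965506, 0.23188232, 0.16386294])}
red px 30 (np.int64(312), np.int64(329), np.int64(190), np.int64(199))
```

View pics/f.png

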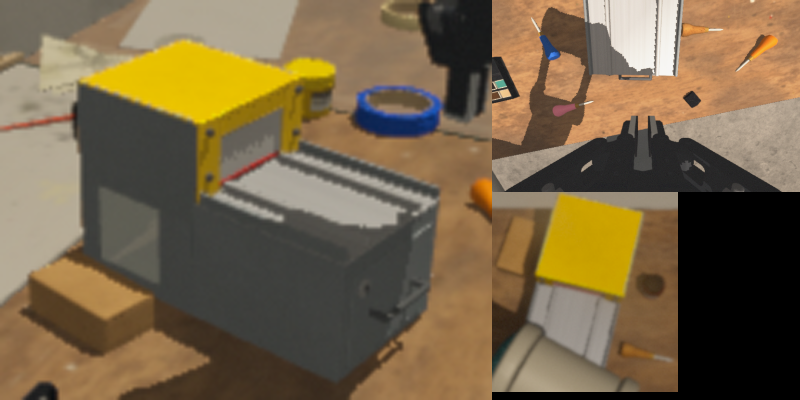

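The ledge is empty, the flap hangs shut with its red edge on the sill line (220,185)-(278,155), and the neighbours haven't moved. After a short settle I'll hand in.

{"api": "apply_moves", "payload": {
  "steps": [0, 0, 0, 0, 0, 0, 0, 0, 0, 0, 0, 0, 0, 0, 0, 0, 0, 0, 0, 0, 0, 0, 0, 0]
}}

```text
clock: 6.57
position: [0.4288, -0.1531, 0.2018]
ee_rot: [-0.0, 0.994, -0.111, -0.0]
contact_force: [-0.4, -0.6, -0.3]
width: 0.0101
gripper_force: 0.0
```

```bash
python3 chk.py && python3 -c "
from rig import *
print(sign_off())"
```

```text
{'clock': 6.5667, 'position': array([ 0.42876096, -0.15313816,  0.20184999]), 'contact_force': array([-0.43276618, -0.58377102, -0.28901603])}
red px 30 (np.int64(312), np.int64(329), np.int64(190), np.int64(199))
the job is handed in; nothing more can be done
None
```

I pushed the blunt cutter blade first through the flap, drew back so the flap fell shut, left the things round the box where they were, and handed the job in at about 6.6 s; the last pictures show an empty ledge and a shut flap, though I couldn't see the cutter itself inside the box.

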